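Close up the row of film cartons in the rack

TASK

Close up the row of film cartons in the desk rack: push the follower plate from behind with your fingers, so that the whole row slides along the channel as one train until the first carton is right up against the fixed end plate, with no gaps left and the follower snug behind the last carton. Only push: do not grip or lift the follower or the cartons, keep the row together and all of it standing square in the channel, and leave the other things on the desk where they are.

Things in the scene. Friction and masses are not known exactly. Their poses are not given: they have to be found in the camera images.
- rack: Fixed desk rack for film cartons: grey steel channel, 440 mm long, 110 wide. Origin: centre of its underside. y runs along it from the open end (y = -220 mm) to the fixed upright end plate (inner face at y = +216, top 105 mm above the desk); z up. Channel floor 8 mm above the desk; side walls 104 mm apart inside, 35 mm high.
- end_stop (a point): Centre of the inner face of the rack's fixed end plate, 55 mm above the desk: in the rack's frame (0, 216, 55) mm. Axes as the rack's.
- follower (a joint): Travel (m, 0 to 0.30) of the follower, an upright bare-metal plate that slides along the rack behind the row; grows towards the end plate. The plate's front face, which meets the cartons, stands at rack y = -0.200 + travel. It stays where it is left; about 2 N of friction. The row is 176 mm long, so with no gaps left the travel is 0.240.
- follower_back (a point): Middle of the follower plate's back (facing the rack's open end), 65 mm above the desk. Axes as the rack's. Plate 100 mm wide, 4 thick, from 11 to 93 mm above the desk; at its sides two low runners (top 39 mm above the desk) reach 42 mm back from this face, 95 mm free between them. Whole follower 119 mm wide.
- carton1: Film carton 1 of the row of five, nearest the end plate: off-white board box, blank spine label, loose, standing on the channel floor; 100 mm across the rack (x), 40 mm thick (35 mm film) along it (y), 100 mm tall (top 108 mm above the desk), about 200 g. Origin: centre of its underside. The five stand touching; friction about 0.6.
- carton2: Film carton 2 of the row of five, second: off-white board box, blank spine label, loose, standing on the channel floor; 100 mm across the rack (x), 28 mm thick (16 mm film) along it (y), 100 mm tall (top 108 mm above the desk), about 140 g. Origin: centre of its underside. The five stand touching; friction about 0.6.
- carton3: Film carton 3 of the row of five, third (middle): off-white board box, blank spine label, loose, standing on the channel floor; 100 mm across the rack (x), 40 mm thick (35 mm film) along it (y), 100 mm tall (top 108 mm above the desk), about 200 g. Origin: centre of its underside. The five stand touching; friction about 0.6.
- carton4: Film carton 4 of the row of five, fourth: off-white board box, blank spine label, loose, standing on the channel floor; 100 mm across the rack (x), 40 mm thick (35 mm film) along it (y), 100 mm tall (top 108 mm above the desk), about 200 g. Origin: centre of its underside. The five stand touching; friction about 0.6.
- carton5: Film carton 5 of the row of five, fifth and last, nearest the follower: off-white board box, blank spine label, loose, standing on the channel floor; 100 mm across the rack (x), 28 mm thick (16 mm film) along it (y), 100 mm tall (top 108 mm above the desk), about 140 g. Origin: centre of its underside. The five stand touching; friction about 0.6.
- spool: Film spool, dark, 92 mm across, 38 mm high, lying flat on the desk beyond the rack's open end. Loose; origin: centre of its underside. To be left alone.
- loupe: Small black stand magnifier, 48 mm across, 46 mm tall, standing beside the rack on the robot's side. Loose; origin: centre of its underside. To be left alone.
- ruler: Metal ruler, 205 x 30 x 4 mm, lying flat along the rack on the robot's side. Loose; origin: centre of its underside. To be left alone.
- spare_carton: Film carton of the same kind, not part of the row, lying flat on the desk on the far side of the rack: 100 x 100 mm, 40 mm high. Loose; origin: centre of its underside. To be left alone.
- stapler: Stapler, 130 x 36 mm, 54 mm tall, on the far side of the rack. Loose; origin: centre of its underside. To be left alone.
- cup: Dark blue cup with a handle, 72 mm across, 55 mm tall, on the left of the desk, beyond the end-plate end of the rack. Loose; origin: centre of its underside. To be left alone.
Mind the look-alikes: they are no part of the job. What is shaped like the carton1 but purple is not meant. Leave any orange look-alike of the carton5 alone.

How it is judged:
By the outcome, as a careful person would: the job done as asked, in the order asked, and still so for the second after the job is handed in, with the robot touching nothing.
It also fails if it takes over 38 s, if anything falls off the work surface, if the arm or the gripper's body presses on something with over 40 N, if the wrist force passes 120 N, or if a joint passes its speed limit or range.

ROBOT

A 7-joint arm with a two-finger parallel gripper is mounted at the origin on the work surface. World frame = base frame: x ahead of the robot, y to its left, z up, the work surface at z = 0. Lengths are in m, angles in rad, forces in N, time in s.
With the tool pointing down it reaches from about 0.4 to 0.925 m from the base axis. Payload 5.6 kg.
Tool frame: the origin (TCP) lies midway between the tips of the shut fingers; the grasp point (between the pads) lies 19 mm behind it; y points along the fingers, x is the direction in which the jaws open and shut, and the axes are right-handed (so a half turn about y gives the same grasp; the last joint's range is limited). The gripper opens to 85 mm and grips with 20 to 120 N. Pads are 22 mm wide; open, the fingers measure 114 mm over their backs; the gripper's body (76 mm by 85 mm) begins 54 mm behind the grasp point. The pads swing forward as they close: fully open they stand 13 mm farther back than shut.
Start: joints at [1.16, 0.468, -0.012, 1.603, 0.006, 1.071, -0.056], TCP at [0.234, -0.607, 0.231] pointing down, gripper open.
Joint ranges: [-2.53, 2.53], [-0.31, 2.02], [-1.57, 1.55], [0.28, 2.44], [-1.29, 4.43], [0.15, 1.84], [-2.92, 2.92]. Speed limits (rad/s): [2.57, 2.57, 3.14, 3.14, 3.14, 3.14, 3.14].

INTERFACE

Orientations are given as a unit quaternion [w, x, y, z].
In Python, from plant import * gives the robot as it stands.
- The arm moves only by the shell command python3 -m inch 'ROWS' [OPENING] [FORCE]. ROWS is JSON, a list of rows, each a list of 2 entries, a list of its own where there are three numbers: the shift along the tool's x, y, z in m, then the turn about the tool's y in rad. In form: [[[tx, ty, tz], turn], ...]. A call has 1 to 12 rows; each row shifts and turns the commanded pose from where the row before left it, along the tool's axes as they then stand; what a row does not reach is not made up. A row lasts 1/8 s, in which the tool goes at most 62.5 mm and 10.7 degrees, less where a joint would pass 70% of its speed; a pose out of reach is approached as far as the arm can. A call with a gripper value outside its range is refused whole. OPENING is the closure, from 0 (fully open) to 1 (shut), set as the call begins (- or left out, the last holds). The fingers move at their own pace and stop on an object; FORCE is the grip in N (left out, the last holds). Time passes only in rows, so rows that do not move let the fingers close. It gives the time, the measured TCP pose, the force and the opening at its end, in the units of the state.
- observe(): the state, without advancing time (a new reading comes with each control period).
- read_camera(name): name is "scene" or "side" or "wrist"; returns a dict with "frame" (480x640x3 uint8, red, green, blue), "depth" (480x640 float32, m along the optical axis (not along the pixel's ray), 0 where there is no reading), "mtx" (3x3 intrinsics, pixels), "R" (3x3) and "t" (3): a world point X has camera coordinates R X + t. Camera axes: x right, y down, z forward; pixel columns grow to the right and rows downward; lengths in m; the calibration is good to about 2 mm. The wrist camera is an equidistant fisheye: a pixel r from the principal point sees the ray r / f radians off the axis. A picture is of the moment at which its call begins.
- close_job(): hands the job in, once; it reports no verdict.
Trained networks look in a picture, given as the dict that the camera call returned (one of the last four; its "shot" number tells which), for a name from the list of things; names that differ only in an ending like _2 or _b are one class to them, and where a whole thing is asked for, a point or a joint stands for the part that bears it (a point fixed in the world has none). Each returns a list of dicts, best first, with "score" (0 to 1); they miss things now and then, are a little off and sometimes report something else, mostly with a low value. They report only what shows in the picture. A call takes as long as a camera call. They do not tell look-alikes from the thing itself.
- regions_of(picture, label): "pixels" (480x640 bool, what is visible of it) and "extent" ([centre column, centre row, width, height] in pixels, round what is visible of it).
The state is a dict: "t": time; "joints": joint angles; "qd": joint speeds; "effort": joint torques, N m; "ee_pos": TCP position; "tool_rot": TCP orientation; "contact_force": force on the tool from outside, world axes, zero at the start; "moment": the same for the moment, N m; "finger_gap": opening from 0.0 (shut) to 1.0 (fully open).
Only numpy, scipy, OpenCV 4.12 (cv2) and the standard library are available. Lean on these libraries where they do the work, as an engineer would, in place of code of your own. Each camera call takes 0.05 s, during which the arm holds its last target.

## Working session

There is one attempt and no reset: what is moved stays moved. The work goes in short steps, Python scripts to look and compute and a shell command to move; the robot and the scene stay as the last step left them, time stands still between calls to the robot, and variables do not carry over. Pictures are saved under pics/ and viewed, and the job is handed in when it is done.

```bash
ls; mkdir -p pics
python3 - <<'E'
from plant import *
import cv2,numpy as np,pickle
s=observe();print({k:np.round(v,3).tolist() for k,v in s.items()})
for n in["scene","side"]:
    p=read_camera(n);pickle.dump(p,open(f'pics/{n}0.pkl','wb'));cv2.imwrite(f'pics/{n}0.png',p['frame'][...,::-1])
    for l in["follower","carton1","rack"]:
        for r in regions_of(p,l)[:7]:print(n,l,round(r['score'],2),np.round(r['extent']).tolist())
E
```

```text
pics
{'t': 0.0, 'joints': [1.16, 0.468, -0.012, 1.604, 0.006, 1.071, -0.056], 'qd': [-0.0, 0.002, 0.002, 0.0, -0.001, 0.0, 0.001], 'effort': [0.0, -53.239, 0.022, -25.131, 0.011, 0.008, 0.0], 'ee_pos': [0.233, -0.606, 0.23], 'tool_rot': [0.583, -0.583, 0.401, -0.4], 'contact_force': [-0.383, 0.219, -0.973], 'moment': [0.02, -0.014, -0.003], 'finger_gap': 1.001}
scene follower 0.69 [283.0, 225.0, 47.0, 40.0]
scene carton1 0.87 [341.0, 249.0, 43.0, 56.0]
scene carton1 0.81 [477.0, 306.0, 64.0, 48.0]
scene carton1 0.8 [326.0, 242.0, 40.0, 54.0]
scene carton1 0.67 [352.0, 259.0, 44.0, 52.0]
scene carton1 0.63 [314.0, 238.0, 39.0, 52.0]
scene carton1 0.56 [364.0, 270.0, 40.0, 58.0]
scene rack 0.93 [333.0, 264.0, 179.0, 128.0]
scene rack 0.4 [316.0, 237.0, 34.0, 50.0]
side follower 0.57 [351.0, 221.0, 57.0, 38.0]
side follower 0.28 [380.0, 191.0, 39.0, 34.0]
side carton1 0.92 [279.0, 388.0, 36.0, 90.0]
side carton1 0.91 [304.0, 268.0, 50.0, 56.0]
side carton1 0.9 [294.0, 284.0, 54.0, 62.0]
side carton1 0.87 [330.0, 238.0, 47.0, 47.0]
side carton1 0.84 [455.0, 247.0, 54.0, 54.0]
side carton1 0.82 [314.0, 258.0, 52.0, 53.0]
side carton1 0.68 [325.0, 247.0, 51.0, 48.0]
side rack 0.65 [315.0, 272.0, 142.0, 147.0]
```

View pics/scene0.png

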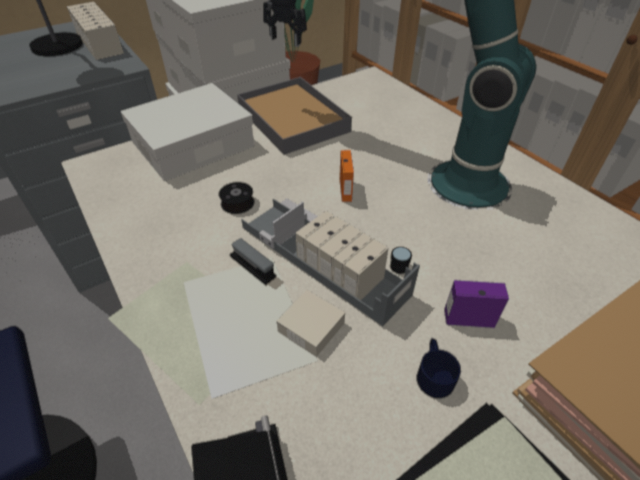

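View pics/side0.png

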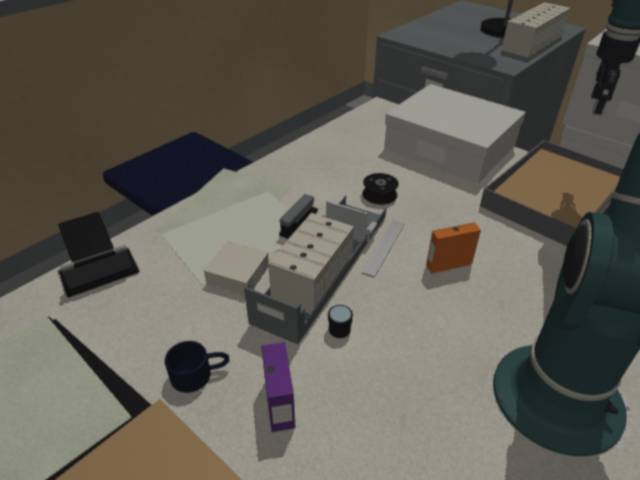

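```bash
cat > h.py <<'E'
import numpy as np,cv2,pickle
def cloud(p):
    d=p['depth'];v,u=np.mgrid[:480,:640];K=p['mtx']
    c=np.stack([(u-K[0,2])/K[0,0]*d,(v-K[1,2])/K[1,1]*d,d],-1)
    return (c-p['t'])@p['R'], d>0
def proj(p,X):
    c=np.atleast_2d(X)@p['R'].T+p['t'];q=c@p['mtx'].T;return q[:,:2]/q[:,2:]
E
python3 - <<'E'
from h import *
for n in['scene','side']:
    p=pickle.load(open(f'pics/{n}0.pkl','rb'));W,ok=cloud(p)
    print(n,'cam',-p['R'].T@p['t'])
    cv2.imwrite(f'pics/{n}0z.png',cv2.resize(p['frame'][170:370,200:440,::-1],None,fx=3,fy=3,interpolation=cv2.INTER_CUBIC))
    for a,b in[(.1,.115),(.085,.097),(.03,.05)]:
        m=ok&(W[...,2]>a)&(W[...,2]<b)&(W[...,0]>.2)&(W[...,0]<1.1)&(abs(W[...,1])<.6)
        nn,lab,st,ce=cv2.connectedComponentsWithStats(m.astype(np.uint8))
        for i in range(1,nn):
            if st[i,4]>60:
                P=W[lab==i][:,:2];print(a,st[i].tolist(),P.min(0).round(3),P.max(0).round(3),cv2.minAreaRect(P.astype(np.float32)))
E
```

```text
scene cam [0.91201802 0.61302218 0.7831272 ]
0.1 [137, 101, 115, 51, 2546] [ 0.422 -0.6  ] [ 0.734 -0.472] ((0.5779062509536743, -0.5429419875144958), (0.30680763721466064, 0.1276157945394516), 3.146247148513794)
0.1 [296, 210, 93, 66, 2915] [ 0.432 -0.022] [0.573 0.174] ((0.502181351184845, 0.07544112205505371), (0.10349799692630768, 0.18003077805042267), 14.65516471862793)
0.1 [382, 262, 38, 36, 144] [0.409 0.206] [0.518 0.247] ((0.4632246494293213, 0.2272334098815918), (0.11145497858524323, 0.015001824125647545), 14.970704078674316)
0.1 [534, 375, 55, 50, 434] [0.406 0.51 ] [0.423 0.6  ] ((0.4149233102798462, 0.5549597144126892), (0.08972510695457458, 0.017462270334362984), 89.77102661132812)
0.085 [138, 118, 115, 39, 429] [ 0.423 -0.598] [ 0.734 -0.473] ((0.5959843993186951, -0.4929739534854889), (0.11477412283420563, 0.32796981930732727), 72.08570861816406)
0.085 [273, 201, 31, 24, 120] [ 0.494 -0.093] [ 0.591 -0.067] ((0.5426454544067383, -0.08052694797515869), (0.10011349618434906, 0.007316787261515856), 14.671575546264648)
0.085 [296, 236, 92, 45, 344] [0.433 0.001] [0.572 0.
[... 7419 characters left out ...]
4700966, 0.04294483736157417), 27.576396942138672)
0.03 [167, 352, 63, 33, 412] [0.458 0.334] [0.513 0.429] ((0.477720707654953, 0.38392141461372375), (0.1051812693476677, 0.03369605168700218), 68.4260482788086)
0.03 [54, 392, 20, 12, 76] [0.573 0.557] [0.602 0.58 ] ((0.587241530418396, 0.5695401430130005), (0.023283760994672775, 0.025831803679466248), 80.1268081665039)
0.03 [80, 412, 15, 21, 75] [0.497 0.56 ] [0.541 0.575] ((0.5192449688911438, 0.5677687525749207), (0.014162788167595863, 0.04354245960712433), 86.35899353027344)
0.03 [270, 412, 25, 12, 171] [0.293 0.342] [0.319 0.373] ((0.30560892820358276, 0.3581453859806061), (0.03856878727674484, 0.004279289394617081), 51.416717529296875)
```

The scene shows the follower at about (283,225) px, with a gap before the row of five off-white cartons (296–389, 210–276) and the end plate at about (400,285). The side view agrees. The look-alikes are the purple box (477,306) and the orange box (346,175), and both stand outside the rack. The off-white one lying flat at (311,320) is the spare. The only thing I'll push is the bare-metal plate in the rack, and I'll confirm it in an enlarged crop.

View pics/scene0z.png

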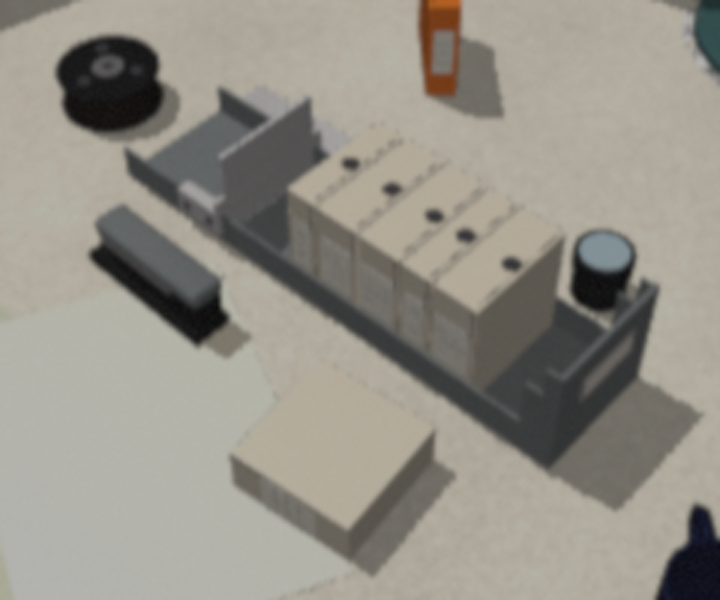

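```bash
cat >> h.py <<'E'
from scipy.spatial.transform import Rotation as Ro
TH=np.radians(14.9);C=np.array([.514,.0205])   # fused rack pose
RX=np.array([np.cos(TH),np.sin(TH)]);RY=np.array([-np.sin(TH),np.cos(TH)])
def torack(X): d=np.asarray(X)[...,:2]-C; return np.stack([d@RX,d@RY,np.asarray(X)[...,2]],-1)
def toworld(r): r=np.asarray(r);return np.r_[C+r[0]*RX+r[1]*RY,r[2]]
def toolR(s): return Ro.from_quat(np.roll(s['tool_rot'],-1)).as_matrix()
E
python3 - <<'E'
from h import *
from plant import *
s=observe();R=toolR(s);print(R.round(3))
ang=np.degrees(np.arctan2(R[1,0],R[0,0]));print('toolx yaw',ang)
for n in['scene','side']:
    p=pickle.load(open(f'pics/{n}0.pkl','rb'));W,ok=cloud(p);Q=torack(W)
    base=ok&(abs(Q[...,0])<.065)&(abs(Q[...,1])<.24)
    for nm,lo,hi,zl,zh in[('foll',-.16,-.06,.06,.097),('row',-.05,.18,.09,.12),('rowtop',-.05,.18,.104,.12),('end',.19,.24,.06,.12)]:
        m=base&(Q[...,1]>lo)&(Q[...,1]<hi)&(Q[...,2]>zl)&(Q[...,2]<zh);P=Q[m]
        r=cv2.minAreaRect(P[:,:2].astype(np.float32))
        print(n,nm,m.sum(),np.percentile(P,[2,50,98],axis=0).round(4).tolist(),r)
    X=W[ok&(W[...,0]>.4)&(W[...,0]<.75)&(W[...,1]>-.6)&(W[...,1]<-.47)];print('box z',np.percentile(X[:,2],98))
for t in([0,-.17,.2],[0,-.17,.055]):
    w=toworld(t);print(w,'tool shift',R.T@(w-s['ee_pos']))
E
```

```text
[[ 0.36  -0.     0.933]
 [-0.933  0.     0.36 ]
 [-0.    -1.    -0.   ]]
toolx yaw -68.9285911328774
scene foll 370 [[-0.0462, -0.1068, 0.0609], [0.0053, -0.103, 0.0782], [0.0512, -0.1007, 0.093]] ((0.0018709488213062286, -0.10425446182489395), (0.10043426603078842, 0.008930268697440624), 0.16864517331123352)
scene row 3208 [[-0.0445, -0.0279, 0.0924], [0.0107, 0.066, 0.1068], [0.0534, 0.1447, 0.1095]] ((0.0031786076724529266, 0.05605669692158699), (0.10386790335178375, 0.18007981777191162), 0.00668765464797616)
scene rowtop 2786 [[-0.0449, -0.0279, 0.1046], [0.0057, 0.0632, 0.1071], [0.0521, 0.1427, 0.1096]] ((0.0028527192771434784, 0.05572812259197235), (0.17922277748584747, 0.10320086032152176), 89.75515747070312)
scene end 634 [[-0.05, 0.1934, 0.0621], [0.0167, 0.2187, 0.0844], [0.0598, 0.2214, 0.1056]] ((0.004798859357833862, 0.206672802567482), (0.030896298587322235, 0.11290476471185684), 89.89185333251953)
box z 0.11165377255001277
side foll 543 [[-0.0507, -0.1071, 0.061], [-0.003, -0.1034, 0.0782], [0.0459, -0.1003, 0.0949]] ((-0.0027889497578144073, -0.10426869988441467), (0
[... 184 characters left out ...]
.055935267359018326), (0.18177956342697144, 0.10225456953048706), 89.56542205810547)
side rowtop 3056 [[-0.0503, -0.0284, 0.1055], [-0.0032, 0.0661, 0.1088], [0.0466, 0.1438, 0.1113]] ((-0.0009511113166809082, 0.055848490446805954), (0.18161030113697052, 0.10168944299221039), 89.56542205810547)
side end 1108 [[-0.0546, 0.1998, 0.0614], [-0.0058, 0.2186, 0.0857], [0.0539, 0.2214, 0.1069]] ((0.0005274750292301178, 0.2073548585176468), (0.031153209507465363, 0.11247611790895462), 89.94307708740234)
box z 0.11362249352225995
[ 0.55771257 -0.14378393  0.2       ] tool shift [-0.31521929  0.03118829  0.46875634]
[ 0.55771257 -0.14378393  0.055     ] tool shift [-0.31517931  0.17618828  0.46876787]
```

The enlarged crop shows the bare-metal upright plate with side runners, the gap, and then the off-white row. That is the follower, with travel about 0.098, and the row's front is about 72 mm from the end plate. Next I fly in behind the plate with the fingers shut.

```bash
python3 -m inch '[[[-0.026,0.0025,0.039],0],[[-0.026,0.0025,0.039],0],[[-0.026,0.0025,0.039],0],[[-0.026,0.0025,0.039],0],[[-0.026,0.0025,0.039],0],[[-0.026,0.0025,0.039],0],[[-0.026,0.0025,0.039],0],[[-0.026,0.0025,0.039],0],[[-0.026,0.0025,0.039],0],[[-0.026,0.0025,0.039],0],[[-0.026,0.0025,0.039],0],[[-0.026,0.0025,0.039],0]]' 1 40
python3 -m inch '[[[0,0,0],-0.183],[[0,0,0],-0.183],[[0,0,0],-0.183],[[0,0,0],-0.183],[[0,0,0],-0.183],[[0,0,0],-0.183],[[0,0,0],-0.183],[[0,0,0],-0.182],[[0,0,0],0]]'
cat > st.py <<'E'
from h import *
from plant import *
s=observe();R=toolR(s);print('t',s['t'],'rack tcp',torack(s['ee_pos']).round(4),'F',np.round(s['contact_force'],1),'gap',s['finger_gap'])
x=R[:2,0];print('toolx yaw',np.degrees(np.arctan2(x[1],x[0])),R.round(3).tolist())
for t in([0,-.155,.055],[0,-.13,.055]):print(t,'shift',(R.T@(toworld(t)-s['ee_pos'])).round(4))
E
python3 st.py
```

```text
t: 1.9
ee_pos: [0.559, -0.146, 0.2014]
tool_rot: [-0.583, 0.583, -0.4, 0.4]
contact_force: [-0.1, -0.7, 0.4]
finger_gap: 0.002
t: 3.02
ee_pos: [0.5582, -0.1474, 0.2013]
tool_rot: [0.701, -0.701, -0.091, 0.091]
contact_force: [0.6, 0.1, -0.0]
finger_gap: -0.004
t 3.025 rack tcp [-0.0005 -0.1736  0.2013] F [ 0.6  0.1 -0. ] gap -0.004125253382566534
toolx yaw 14.758073381304865 [[0.967, 0.0, -0.255], [0.255, 0.0, 0.967], [0.0, -1.0, 0.0]]
[0, -0.155, 0.055] shift [0.0004 0.1463 0.0186]
[0, -0.13, 0.055] shift [0.0003 0.1463 0.0436]
```

```bash
python3 -m inch '[[[0,0.037,0],0],[[0,0.037,0],0],[[0,0.036,0],0],[[0,0.026,0],0],[[0,0.01,0],0],[[0,0,0],0]]'
python3 - <<'E'
exec(open('st.py').read())
for n in["scene","wrist"]:
    p=read_camera(n);f=p['frame'][...,::-1]
    if n=='scene': f=cv2.resize(f[150:350,200:440],None,fx=3,fy=3,interpolation=cv2.INTER_CUBIC)
    cv2.imwrite(f'pics/{n}1.png',f)
E
```

```text
t: 3.78
ee_pos: [0.5582, -0.1471, 0.0552]
tool_rot: [0.701, -0.701, -0.091, 0.091]
contact_force: [0.2, -0.2, -0.4]
finger_gap: -0.002
t 3.775 rack tcp [-0.0003 -0.1733  0.0552] F [ 0.2 -0.2 -0.4] gap -0.001864111217122782
toolx yaw 14.81518226504701 [[0.967, -0.0, -0.256], [0.256, 0.0, 0.967], [-0.0, -1.0, 0.0]]
[0, -0.155, 0.055] shift [0.0003 0.0002 0.0183]
[0, -0.13, 0.055] shift [0.0003 0.0002 0.0433]
```

View pics/scene1.png

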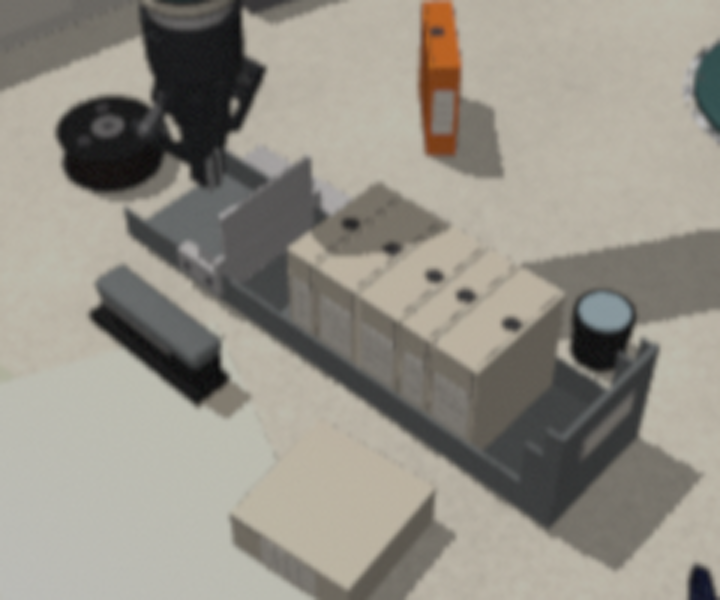

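View pics/wrist1.png

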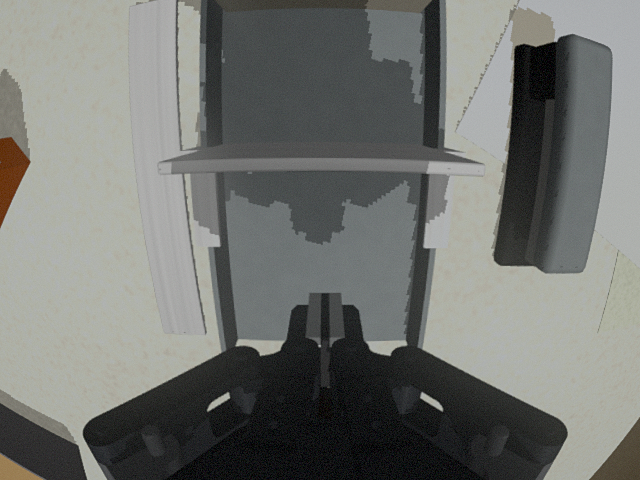

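The wrist view shows the shut fingers (325,315) centred in the channel, behind the follower plate (row ~160) and clear of the walls and runners. The ruler and stapler are clear on either side. I start pushing gently.

```bash
python3 -m inch '[[[0,0,0.01],0],[[0,0,0.012],0],[[0,0,0.012],0],[[0,0,0.01],0],[[0,0,0.005],0],[[0,0,0.004],0],[[0,0,0.004],0],[[0,0,0.004],0],[[0,0,0.004],0]]'; python3 st.py|head -1
python3 -m inch '[[[0,0,0.006],0],[[0,0,0.006],0],[[0,0,0.006],0],[[0,0,0.006],0],[[0,0,0.006],0],[[0,0,0.006],0],[[0,0,0.004],0],[[0,0,0.004],0],[[0,0,0.004],0],[[0,0,0.004],0]]';python3 st.py|head -1
```

```text
t: 5.0
ee_pos: [0.5417, -0.0847, 0.0553]
tool_rot: [-0.701, 0.701, 0.092, -0.091]
contact_force: [1.2, -0.5, -0.8]
finger_gap: 0.001
t 5.0 rack tcp [-0.0003 -0.1088  0.0553] F [ 1.2 -0.5 -0.8] gap 0.0010359888782233095
t: 6.25
ee_pos: [0.5282, -0.0339, 0.0554]
tool_rot: [-0.701, 0.701, 0.092, -0.091]
contact_force: [0.8, -1.9, 0.3]
finger_gap: 0.0
t 6.25 rack tcp [-0.0002 -0.0562  0.0554] F [ 0.8 -1.9  0.3] gap 0.0001493086486434046
```

```bash
cat > look.py <<'E'
import sys
exec(open('st.py').read().split("x=R")[0])
k=sys.argv[1]
for n in["scene","side"]:
    p=read_camera(n);f=p['frame'][150:350,200:440,::-1]
    cv2.imwrite(f'pics/{n}{k}.png',cv2.resize(f,None,fx=3,fy=3,interpolation=cv2.INTER_CUBIC))
    W,ok=cloud(p);Q=torack(W);g=p['frame'].astype(int).max(2)
    b=ok&(abs(Q[...,0])<.06)&(Q[...,1]<.25)
    m=b&(Q[...,2]>.103)&(Q[...,2]<.114)&(g>75)&(Q[...,1]>-.05)&(Q[...,1]<.212)
    P=Q[m];print(n,'row top y',np.percentile(P[:,1],[1,99]).round(4),cv2.minAreaRect(P[:,:2].astype(np.float32)),'z',np.percentile(P[:,2],[5,50,95]).round(4))
    m=b&(Q[...,2]>.05)&(Q[...,2]<.097)&(Q[...,1]>s['ee_pos'][1]*0-.12)&(abs(Q[...,1]-torack(s['ee_pos'])[1]-.013)<.014)&(abs(Q[...,0])>.02);P=Q[m]
    if len(P)>20:print(' plate y',np.percentile(P[:,1],[5,50,95]).round(4),len(P))
E
python3 look.py 2
```

```text
t 6.25 rack tcp [-0.0002 -0.0562  0.0554] F [ 0.8 -1.9  0.3] gap 0.0001493086486434046
scene row top y [-0.0306  0.1444] ((0.004196923226118088, 0.08396067470312119), (0.2566547095775604, 0.10415700078010559), 88.53543853759766) z [0.1049 0.1071 0.1091]
 plate y [-0.0446 -0.0409 -0.0305] 78
side row top y [-0.0314  0.145 ] ((-0.0012732259929180145, 0.08322818577289581), (0.2552550435066223, 0.11018425971269608), 89.09931945800781) z [0.1062 0.1087 0.1109]
 plate y [-0.0421 -0.0398 -0.0304] 48
```

View pics/scene2.png

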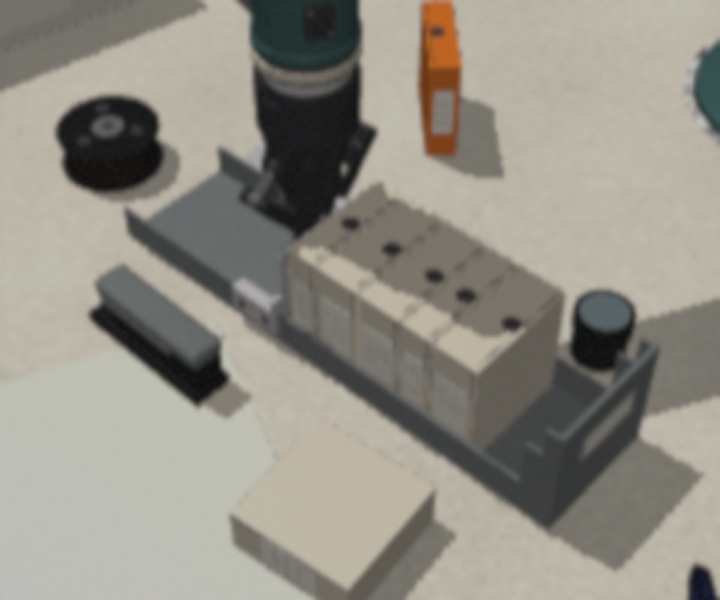

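The follower has moved with the fingers and is now about 9 mm behind the row. The row is still in place. I continue slowly.

```bash
python3 -m inch '[[[0,0,0.003],0],[[0,0,0.003],0],[[0,0,0.003],0],[[0,0,0.003],0],[[0,0,0.004],0],[[0,0,0.004],0],[[0,0,0.004],0],[[0,0,0.004],0],[[0,0,0.004],0],[[0,0,0.004],0],[[0,0,0.004],0],[[0,0,0.004],0]]'; python3 look.py 3
```

```text
t: 7.85
ee_pos: [0.5173, 0.006, 0.0552]
tool_rot: [-0.7, 0.702, 0.091, -0.091]
contact_force: [3.1, -8.2, -0.7]
finger_gap: 0.001
t 7.85 rack tcp [-0.0005 -0.0148  0.0552] F [ 3.1 -8.2 -0.7] gap 0.0006754235998984887
scene row top y [0.0037 0.1767] ((0.0030177682638168335, 0.10268709063529968), (0.21135613322257996, 0.10932949185371399), 89.1385498046875) z [0.1048 0.1071 0.1091]
 plate y [-0.0014  0.0047  0.0109] 68
side row top y [0.0029 0.1781] ((-0.0005156286060810089, 0.09460414946079254), (0.23303018510341644, 0.10983074456453323), 89.58904266357422) z [0.1062 0.1088 0.1109]
 plate y [-0.0018  0.0045  0.0116] 52
```

View pics/scene3.png

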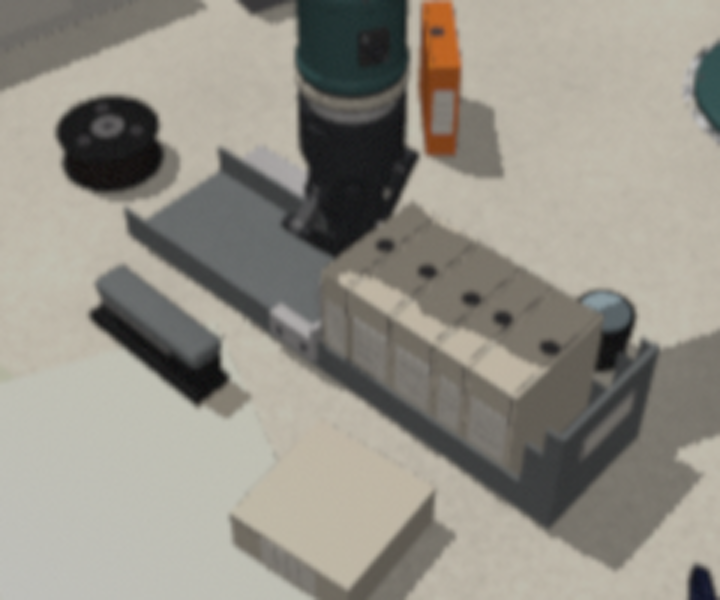

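View pics/side3.png

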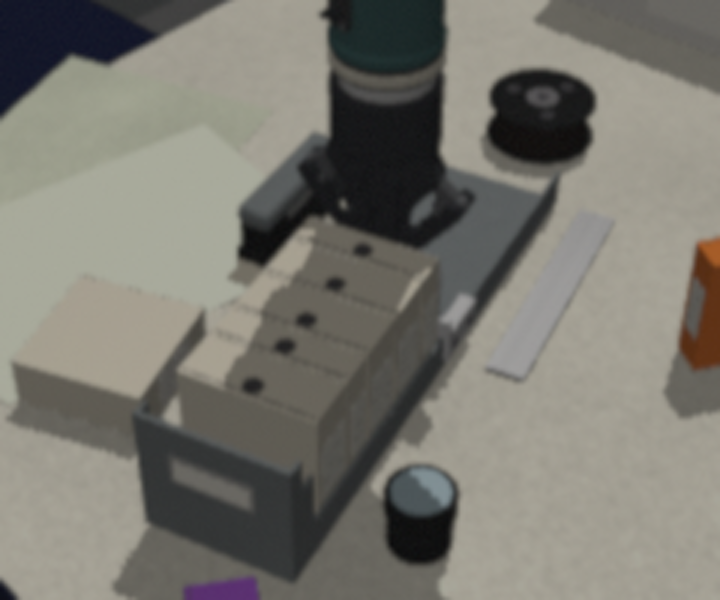

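The row is sliding as one train, square and without gaps, with a push force of about 8.8 N as expected. About 37 mm remains to the end plate.

```bash
python3 -m inch '[[[0,0,0.004],0],[[0,0,0.004],0],[[0,0,0.004],0],[[0,0,0.004],0],[[0,0,0.004],0],[[0,0,0.003],0],[[0,0,0.003],0],[[0,0,0.002],0],[[0,0,0.002],0]]'; python3 look.py 4
python3 -m inch '[[[0,0,0.001],0],[[0,0,0.001],0],[[0,0,0.001],0],[[0,0,0.001],0]]';python3 st.py|head -1
```

```text
t: 9.07
ee_pos: [0.5098, 0.0353, 0.0552]
tool_rot: [-0.7, 0.702, 0.091, -0.091]
contact_force: [3.5, -6.7, -1.9]
finger_gap: -0.002
t 9.075 rack tcp [-0.0002  0.0153  0.0552] F [ 3.5 -6.7 -1.9] gap -0.0024509166366078724
scene row top y [0.0335 0.2072] ((0.00356239452958107, 0.11814875155687332), (0.18327568471431732, 0.10644138604402542), 89.2795639038086) z [0.1048 0.1071 0.1091]
 plate y [0.0283 0.0344 0.0413] 72
side row top y [0.033  0.2076] ((-0.0009893663227558136, 0.10972230136394501), (0.20200097560882568, 0.10392529517412186), 88.33384704589844) z [0.1063 0.1088 0.1109]
 plate y [0.0286 0.0342 0.0415] 58
t: 9.68
ee_pos: [0.5088, 0.0391, 0.0552]
tool_rot: [-0.7, 0.702, 0.091, -0.091]
contact_force: [4.3, -7.4, -1.3]
finger_gap: -0.002
t 9.675 rack tcp [-0.0002  0.0193  0.0552] F [ 4.3 -7.4 -1.3] gap -0.0022346019251874303
```

```bash
python3 -m inch '[[[0,0,0.001],0],[[0,0,0.001],0]]'; python3 -m inch '[[[0,0,0.001],0],[[0,0,0.001],0]]';python3 -m inch '[[[0,0,0.001],0]]'
```

```text
t: 9.93
ee_pos: [0.5083, 0.041, 0.0552]
tool_rot: [-0.7, 0.702, 0.091, -0.091]
contact_force: [3.5, -7.0, -1.8]
finger_gap: -0.003
t: 10.18
ee_pos: [0.5078, 0.043, 0.0552]
tool_rot: [-0.7, 0.702, 0.091, -0.091]
contact_force: [4.4, -6.8, -1.0]
finger_gap: -0.002
t: 10.3
ee_pos: [0.5078, 0.043, 0.0552]
tool_rot: [-0.7, 0.703, 0.091, -0.091]
contact_force: [5.5, -10.8, -1.3]
finger_gap: 0.001
```

The TCP has stopped advancing and the force is rising, so the row has reached the end plate. I press a little more to take up any gaps.

```bash
python3 -m inch '[[[0,0,0.001],0],[[0,0,0.001],0]]'; python3 -m inch '[[[0,0,0.001],0],[[0,0,0],0]]'; python3 look.py 5
```

```text
t: 10.55
ee_pos: [0.5078, 0.043, 0.0552]
tool_rot: [-0.699, 0.703, 0.091, -0.09]
contact_force: [5.1, -15.5, -1.3]
finger_gap: -0.001
t: 10.8
ee_pos: [0.5078, 0.043, 0.0552]
tool_rot: [-0.699, 0.704, 0.09, -0.09]
contact_force: [7.3, -15.0, -0.8]
finger_gap: 0.005
t 10.8 rack tcp [-0.0002  0.0233  0.0552] F [  7.3 -15.   -0.8] gap 0.005153260025143287
scene row top y [0.0416 0.2104] ((0.005369842052459717, 0.12454629689455032), (0.10919778794050217, 0.17556367814540863), 0.8698436617851257) z [0.105  0.1071 0.1091]
 plate y [0.0365 0.0434 0.0497] 75
side row top y [0.0399 0.2108] ((-0.0011582449078559875, 0.1144201010465622), (0.19840487837791443, 0.10577557981014252), 87.7342529296875) z [0.1067 0.1088 0.1108]
 plate y [0.0375 0.0433 0.0496] 55
```

View pics/side5.png

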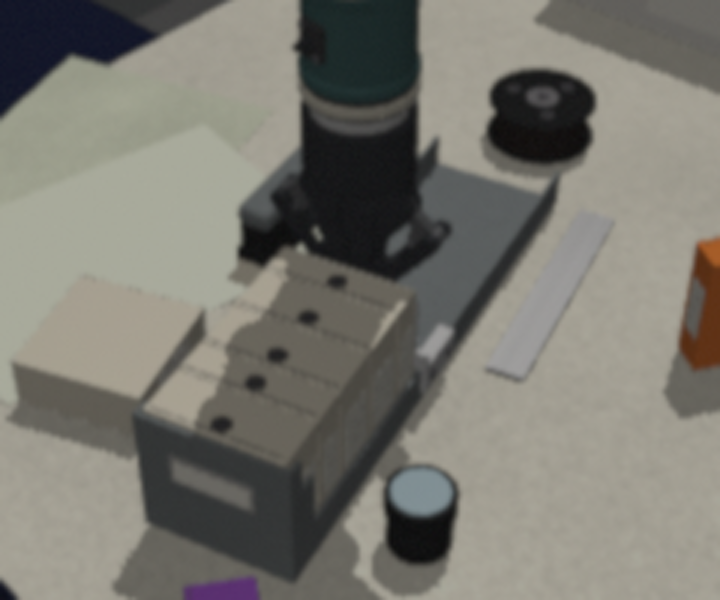

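The side view shows the row up against the end plate at (215,440) with no gaps. I back off, lift away and check.

```bash
python3 -m inch '[[[0,0,-0.004],0],[[0,0,-0.008],0],[[0,0,-0.02],0],[[0,0,-0.03],0],[[0,0,-0.02],0],[[0,-0.03,-0.02],0],[[0,-0.04,-0.03],0],[[0,-0.04,-0.03],0],[[0,-0.04,-0.03],0],[[0,-0.02,-0.01],0],[[0,0,0],0],[[0,0,0],0]]'
python3 - <<'E'
import sys;sys.argv=['x','6'];exec(open('look.py').read())
p=read_camera('wrist');cv2.imwrite('pics/wrist6.png',p['frame'][...,::-1])
for n in['scene','side']:
    p0=pickle.load(open(f'pics/{n}0.pkl','rb'));p=read_camera(n);W,ok=cloud(p);Q=torack(W)
    m=ok&(abs(Q[...,0])<.055)&(Q[...,1]<.06)&(Q[...,1]>-.05)&(Q[...,2]>.05)&(Q[...,2]<.1);print(n,'plate y',np.percentile(Q[m][:,1],[2,50,98]).round(4),m.sum())
    for l in['spool','loupe','ruler','stapler','cup','spare_carton']:
        a=regions_of(p,l);b=None
        if a:
            q=a[0]['pixels'];W0,o0=cloud(p0);print(l,round(a[0]['score'],2),np.round(a[0]['extent']).tolist(),'depth diff mm',round(float(np.median(abs(p['depth']-p0['depth'])[q]))*1000,1))
    d=np.abs(p['frame'].astype(int)-p0['frame']).max(2);cv2.imwrite(f'pics/{n}6d.png',(np.clip(d*3,0,255)).astype(np.uint8))
E
```

```text
t: 12.4
ee_pos: [0.557, -0.1448, 0.2239]
tool_rot: [0.702, -0.701, -0.091, 0.093]
contact_force: [-0.1, 0.7, -1.1]
finger_gap: -0.002
t 12.4 rack tcp [-0.001  -0.1708  0.2239] F [-0.1  0.7 -1.1] gap -0.0018040325105413472
scene row top y [0.0419 0.2106] ((0.004028964787721634, 0.125405952334404), (0.1733861118555069, 0.10987502336502075), 89.71625518798828) z [0.105  0.1071 0.1091]
side row top y [0.0418 0.2107] ((0.0013462826609611511, 0.12453828752040863), (0.1746639609336853, 0.10562292486429214), 89.77490997314453) z [0.1067 0.1089 0.1109]
scene plate y [0.0371 0.048  0.0593] 132
spool 0.68 [237.0, 199.0, 35.0, 33.0] depth diff mm 2.1
loupe 0.58 [403.0, 253.0, 22.0, 10.0] depth diff mm 1.6
ruler 0.69 [314.0, 216.0, 60.0, 39.0] depth diff mm 135.7
stapler 0.77 [254.0, 261.0, 44.0, 45.0] depth diff mm 1.8
cup 0.57 [439.0, 368.0, 43.0, 61.0] depth diff mm 1.3
spare_carton 0.91 [309.0, 323.0, 68.0, 66.0] depth diff mm 1.5
side plate y [0.037  0.0485 0.0594] 93
spool 0.62 [380.0, 191.0, 39.0, 32.0] depth diff mm 2.5
loupe 0.84 [342.0, 323.0, 31.0, 35.0] depth diff mm 1.7
ruler 0.59 [383.0, 249.0, 44.0, 51.0] depth diff mm 2.2
stapler 0.88 [297.0, 217.0, 39.0, 45.0] depth diff mm 2.6
cup 0.6 [196.0, 366.0, 65.0, 48.0] depth diff mm 1.6
```

View pics/scene6.png

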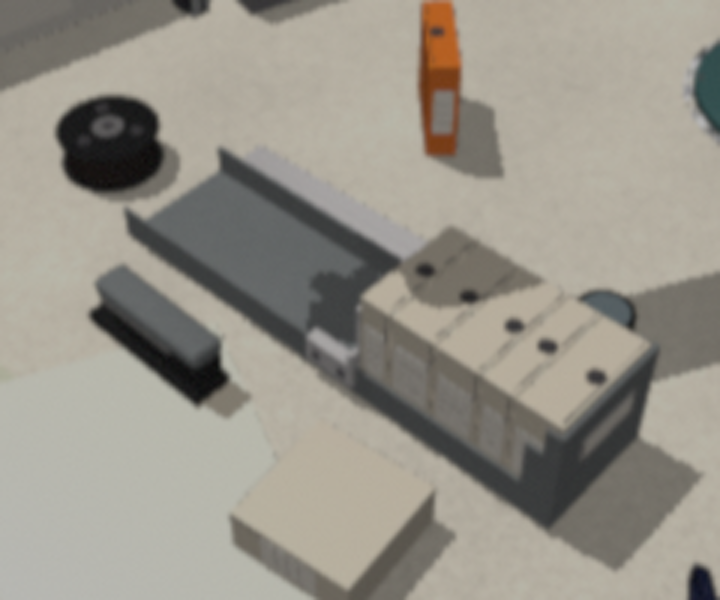

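View pics/wrist6.png

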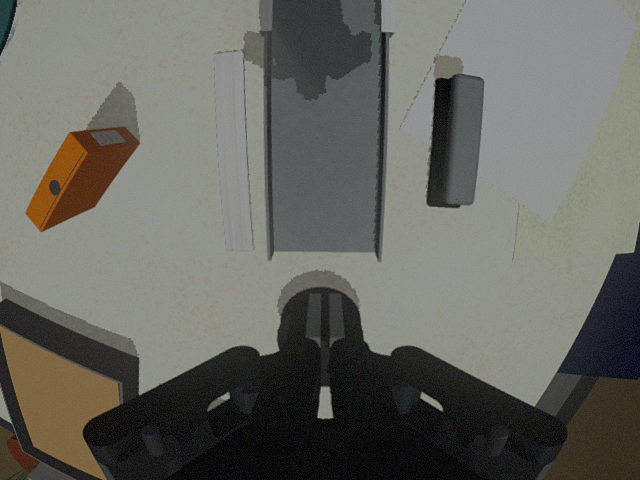

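View pics/side6.png

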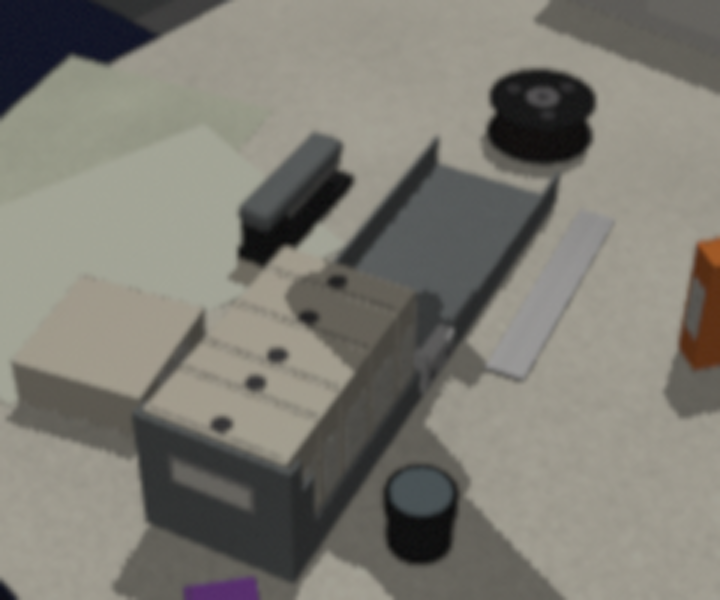

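The final views show the row flush with the end plate and square. The follower's runner is at (333,355) in the scene crop, directly behind the last carton, and its position in the side crop (435,345) is unchanged since the push. The arm is clear, so I hand in.

```bash
python3 -c "
from plant import *
print(close_job())"
```

```text
the job is handed in; nothing more can be done
None
```

The row is closed up against the fixed end plate, and I handed the job in with the arm clear at about 12.6 s on the robot's clock.

**What I did:** I pushed the follower plate from behind with the shut fingers for about 140 mm, without gripping or lifting anything. It met the row after about 70 mm. From there all five cartons slid along together at about 8–9 N until they stopped at the end plate. I pressed on lightly to about 17 N to close any gaps, then backed off and lifted away.

**Last checks:**
- **Row:** both cameras show it square (within about 0.3°), level and without visible gaps. Its rear is about 41 mm along the rack, against the expected 40, so the travel is about 0.240 within the 2 mm calibration.
- **Follower:** its face is hidden behind the last carton after the retreat. I judged it snug from its runner, which stayed where it was when I stopped pushing.
- **Other things:** the spool, loupe, stapler and cup show no movement in either camera.
    - **Ruler:** the scene camera gave a depth change of about 136 mm at its place, because the row used to hide it there. The side camera agreed within noise.
    - **Spare carton:** it was unchanged in the scene camera, but the network missed it in the last side picture.

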